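# Pack the finished clay figures

### The job

Pack the four finished clay figures, the ones with black hair, into the grey delivery tray: each stands upright in the compartment whose floor pad has the colour of its shirt. They are brittle, so set each one down instead of dropping it. The two bald figures still need their hair: leave them standing where they are.

Things in the scene. Friction and masses are not known exactly. Their poses are not given: they have to be found in the camera images.
- figure_blue: Finished blue clay figure, about 70 g, 72 mm tall: round foot 46 mm across, 6 mm thick; upright round torso 36 mm across, straight from 6 to 38 mm above the underside (grip it there, from any side), both blue; round head 28 mm across, with curly black hair, black seen from above. Origin: centre of the underside, z up. Between the figures lie only clay lumps 9 mm high; taller clutter is farther out.
- figure_red: Finished red clay figure, about 70 g, 72 mm tall: round foot 46 mm across, 6 mm thick; upright round torso 36 mm across, straight from 6 to 38 mm above the underside (grip it there, from any side), both red; round head 28 mm across, with curly black hair, black seen from above. Origin: centre of the underside, z up.
- figure_yellow: Finished yellow clay figure, about 70 g, 72 mm tall: round foot 46 mm across, 6 mm thick; upright round torso 36 mm across, straight from 6 to 38 mm above the underside (grip it there, from any side), both yellow; round head 28 mm across, with curly black hair, black seen from above. Origin: centre of the underside, z up.
- figure_white: Finished white clay figure, about 70 g, 72 mm tall: round foot 46 mm across, 6 mm thick; upright round torso 36 mm across, straight from 6 to 38 mm above the underside (grip it there, from any side), both white; round head 28 mm across, with curly black hair, black seen from above. Origin: centre of the underside, z up.
- bald_blue: Bald (unfinished) blue clay figure, about 70 g, 72 mm tall: round foot 46 mm across, 6 mm thick; upright round torso 36 mm across, straight from 6 to 38 mm above the underside (grip it there, from any side), both blue; round head 28 mm across, no hair, skin-coloured seen from above. Origin: centre of the underside, z up.
- bald_red: Bald (unfinished) red clay figure, about 70 g, 72 mm tall: round foot 46 mm across, 6 mm thick; upright round torso 36 mm across, straight from 6 to 38 mm above the underside (grip it there, from any side), both red; round head 28 mm across, no hair, skin-coloured seen from above. Origin: centre of the underside, z up.
- pad_blue: blue square pad 66 x 66 x 3 mm, floor of one compartment of the fixed grey tray. Origin: centre of its underside, 5 mm above the table; x, y along the sides. Tray: 155 x 155 x 18 mm, 2 x 2 compartments of 70 x 70 mm, 75 mm apart centre to centre; its 5 mm thick walls and dividers rise 10 mm above the pad's upper face.
- pad_red: red square pad 66 x 66 x 3 mm, floor of one compartment of the fixed grey tray. Origin: centre of its underside, 5 mm above the table; x, y along the sides. Tray: 155 x 155 x 18 mm, 2 x 2 compartments of 70 x 70 mm, 75 mm apart centre to centre; its 5 mm thick walls and dividers rise 10 mm above the pad's upper face.
- pad_yellow: yellow square pad 66 x 66 x 3 mm, floor of one compartment of the fixed grey tray. Origin: centre of its underside, 5 mm above the table; x, y along the sides. Tray: 155 x 155 x 18 mm, 2 x 2 compartments of 70 x 70 mm, 75 mm apart centre to centre; its 5 mm thick walls and dividers rise 10 mm above the pad's upper face.
- pad_white: white square pad 66 x 66 x 3 mm, floor of one compartment of the fixed grey tray. Origin: centre of its underside, 5 mm above the table; x, y along the sides. Tray: 155 x 155 x 18 mm, 2 x 2 compartments of 70 x 70 mm, 75 mm apart centre to centre; its 5 mm thick walls and dividers rise 10 mm above the pad's upper face.
Things that resemble listed ones, but are neither listed nor needed, are in the scene too. What is shaped like the figure_blue but pink or turquoise is not meant.

How it is judged:
At the end, for the whole second after the job is handed in: Each of the four haired figures stands upright (within 0.12 rad) flat on the pad of its own colour, within 20 mm of the pad's centre (anywhere inside the compartment), released and at rest; both bald figures stand upright within 15 mm of where they started (horizontal distance between figure_blue and pad_blue below 0.02 m and z of figure_blue in the frame of pad_blue below 0.008 m and angle between each of figure_blue, figure_red, figure_yellow, figure_white, bald_blue, bald_red's own z axis and vertical below 0.12 rad and linear speed of each of figure_blue, figure_red, figure_yellow, figure_white, bald_blue, bald_red below 0.02 m/s and horizontal distance between figure_red and pad_red below 0.02 m and z of figure_red in the frame of pad_red below 0.008 m and horizontal distance between figure_yellow and pad_yellow below 0.02 m and z of figure_yellow in the frame of pad_yellow below 0.008 m and horizontal distance between figure_white and pad_white below 0.02 m and z of figure_white in the frame of pad_white below 0.008 m and distance of each of bald_blue, bald_red from where it was at the start of the episode below 0.015 m); the robot touches nothing.
It fails at once if a bald figure is knocked over or shifted by more than 15 mm (distance of any of bald_blue, bald_red from where it was at the start of the episode above 0.015 m or angle between any of bald_blue, bald_red's own z axis and vertical above 0.3 rad).
It fails at once if a finished figure is dropped or thrown (moves faster than 0.8 m/s, a fall of over 30 mm, with no finger on it) ((linear speed of figure_blue above 0.8 m/s and contact force between the fingers and figure_blue below 0.01 N) or (linear speed of figure_red above 0.8 m/s and contact force between the fingers and figure_red below 0.01 N) or (linear speed of figure_yellow above 0.8 m/s and contact force between the fingers and figure_yellow below 0.01 N) or (linear speed of figure_white above 0.8 m/s and contact force between the fingers and figure_white below 0.01 N)).
It also fails if it takes over 109 s, if anything falls off the work surface, if the arm or the gripper's body presses on something with over 40 N, if the wrist force passes 120 N, or if a joint passes its speed limit or range.

### The arm

A 6-joint arm with a two-finger parallel gripper is mounted at the origin on the work surface. World frame = base frame: x ahead of the robot, y to its left, z up, the work surface at z = 0. Lengths are in m, angles in rad, forces in N, time in s.
With the tool pointing down it reaches from about 0.375 to 0.975 m from the base axis. Payload 3.8 kg.
Tool frame: the origin (TCP) lies midway between the tips of the shut fingers; the grasp point (between the pads) lies 19 mm behind it; z points along the fingers, y is the direction in which the jaws open and shut (so a half turn about z gives the same grasp; the last joint's range is limited). The gripper opens to 85 mm and grips with 20 to 120 N. Pads are 22 mm wide; open, the fingers measure 114 mm over their backs; the gripper's body (76 mm by 85 mm) begins 54 mm behind the grasp point. The pads swing forward as they close: fully open they stand 13 mm farther back than shut.
Start: joints at [-1.199, 0.264, 1.604, -0, 1.274, -0.037], TCP at [0.268, -0.619, 0.231] pointing down, gripper open.
Joint ranges: [-2.63, 2.63], [-0.94, 2.18], [0.31, 2.57], [-1.31, 4.45], [0, 2.66], [-2.55, 2.55]. Speed limits (rad/s): [2.57, 2.57, 3.14, 3.14, 3.14, 3.14].

### API

Orientations are given as a rotation vector (axis times angle).
In Python, from workcell import bot gives the robot as it stands. The module is installed in compiled form; this text tells all that it offers.
- The arm moves only by the tool play_rows, never from a script. Its argument "series" is a list of rows, each an object with "translation": the shift along the tool's x, y, z in m, a list of three; "spin": the turn about the tool's z in units of 5 degrees (1.0 is 5 degrees). In form: [{"translation": [dx, dy, dz], "spin": spin}, ...]. A call has 1 to 5 rows; each row shifts and turns the commanded pose from where the row before left it, along the tool's axes as they then stand; what a row does not reach is not made up. A row lasts 1/10 s, in which the tool goes at most 50 mm and 8.59 degrees, less where a joint would pass 70% of its speed; a pose out of reach is approached as far as the arm can. A call is refused whole if a number of a shift passes 0.05 or a number of a turn 1, either way. A call with a gripper value outside its range is refused whole. "jaw" is the gripper's target within -1 to 1 (fully open at 1, half-way at 0, shut at -1), set as the call begins (left out, the last holds). The fingers move at their own pace and stop on an object; "force" is the grip in N (left out, the last holds). Time passes only in rows, so rows that do not move let the fingers close. It gives the time, the measured TCP pose, the force and the opening at its end, in the units of the state.
- bot.read_state(): the state, without advancing time (a new reading comes with each control period).
- bot.read_camera(name): name is "scene" or "top"; returns the picture (384x512x3 uint8, blue, green, red); there is no depth.
- bot.get_calibration(name): a dict with "fov_y" (degrees; the focal length in pixels is half the picture's height over the tangent of half this angle, whatever the lens; pixels are square), "cx", "cy" (the principal point, pixels), "R" (3x3) and "t" (3): a world point X has camera coordinates R X + t. Camera axes: x right, y down, z forward; pixel columns grow to the right and rows downward; lengths in m; the calibration is good to about 2 mm. A picture is of the moment at which its call begins. get_calibration takes no time and is no camera call.
- bot.finish_job(): hands the job in, once; it reports no verdict.
The state is a dict: "time": time; "q": joint angles; "joint_vel": joint speeds; "joint_torque": joint torques, N m; "tool_pos": TCP position; "tcp_rot": TCP orientation; "wrist_force": force on the tool from outside, world axes, zero at the start; "torque": the same for the moment, N m; "width": opening from 0.0 (shut) to 1.0 (fully open).
Only numpy, scipy, OpenCV 4.12 (cv2) and the standard library are available. Lean on these libraries where they do the work, as an engineer would, in place of code of your own. Each camera call takes 0.05 s, during which the arm holds its last target. There are 200 camera calls.

## Working session

There is one attempt and no reset: what is moved stays moved. The work goes in short steps, Python scripts to look and compute and a tool call to move; the robot and the scene stay as the last step left them, time stands still between calls to the robot, and variables do not carry over. Pictures are saved under pics/ and viewed, about 12 in all and at most 16, crops included, and the job is handed in when it is done.

Besides the shell and the picture viewer there is one more tool, called after "Call:" as name(argument=value, ...), one argument or row to a line, values as JSON. play_rows: Moves the arm, as the interface text tells. Its arguments: {"type":"object","properties":{"series":{"type":"array","items":{"type":"object","properties":{"translation":{"type":"array","items":{"type":"number"}},"spin":{"type":"number"}}}},"jaw":{"type":"number"},"force":{"type":"number"}},"required":["series"]}

```bash
mkdir -p pics; python3 - <<'E'
from workcell import bot
import cv2
for n in("scene","top"):
    cv2.imwrite(f"pics/{n}0.png",bot.read_camera(n)); print(n,bot.get_calibration(n))
s=bot.read_state();print(s)
E
```

```text
scene {'fov_y': 46.95470761692803, 'cx': 249.77454489869265, 'cy': 186.1800807158083, 'R': array([[ 0.83653412,  0.54769506,  0.0155171 ],
       [ 0.40679219, -0.60185247, -0.68723629],
       [-0.36705692,  0.58120884, -0.7262682 ]]), 't': array([-0.45855274, -0.1486041 ,  1.28118768])}
top {'fov_y': 53.61606980391289, 'cx': 261.9068617393125, 'cy': 190.43861068553946, 'R': array([[ 9.22524414e-03, -9.99957072e-01,  8.65457672e-04],
       [-9.94088776e-01, -9.26472961e-03, -1.08174261e-01],
       [ 1.08177636e-01,  1.37592212e-04, -9.94131571e-01]]), 't': array([0.03138412, 0.54243254, 0.98755726])}
{'time': 0.1, 'q': array([-1.19886585e+00,  2.64696723e-01,  1.60526281e+00, -2.49300640e-05,
        1.27373678e+00, -3.69011799e-02]), 'joint_vel': array([ 0.00094415, -0.00133224, -0.00236897, -0.00120405,  0.00048777,
       -0.00116055]), 'joint_torque': array([ 1.39583885e-04, -5.16706431e+01, -3.68590128e+01, -8.68367948e-06,
        6.26335881e-03, -7.33371166e-06]), 'tool_pos': array([ 0.26807854, -0.61873583,  0.23006011]), 'tcp_rot': array([-3.07415434e+00, -6.37319179e-01,  5.87475227e-04]), 'wrist_force': array([-0.44690203,  0.54225894,  0.045163  ]), 'torque': array([ 0.0075006 ,  0.02275833, -0.01667019]), 'width': 1.0005247098376284}
```

View pics/top0.png

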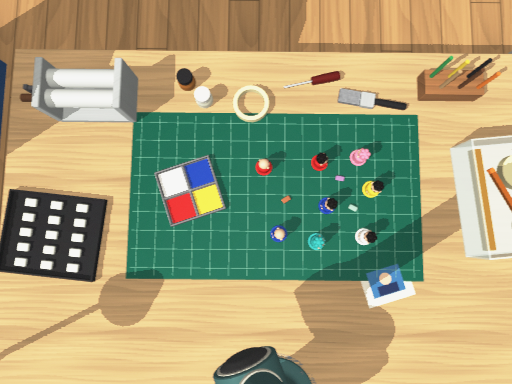

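View pics/scene0.png

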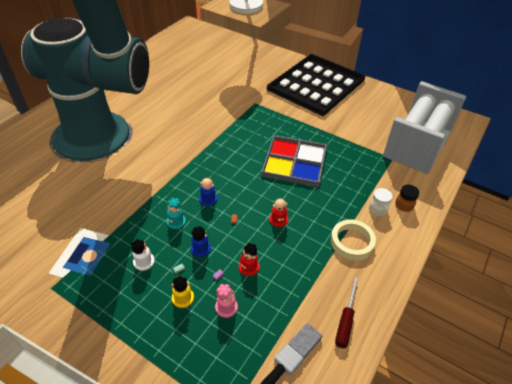

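```bash
cat > h.py <<'E'
import numpy as np, cv2
from scipy.spatial.transform import Rotation as Ro
from workcell import bot
def K(c): f=192/np.tan(np.radians(c['fov_y']/2)); return np.array([[f,0,c['cx']],[0,f,c['cy']],[0,0,1]])
def ray(n,uv,z):
    c=bot.get_calibration(n); d=c['R'].T@np.linalg.solve(K(c),[*uv,1]); o=-c['R'].T@c['t']
    return o+d*(z-o[2])/d[2]
def proj(n,X):
    c=bot.get_calibration(n); p=K(c)@(c['R']@np.asarray(X,float).T+np.c_[c['t']]); return (p[:2]/p[2]).T
def circ(x,y,z,r):
    a=np.linspace(0,2*np.pi,25); return np.c_[x+r*np.cos(a),y+r*np.sin(a),0*a+z]
def delta(x,y,z):
    s=bot.read_state(); R=Ro.from_rotvec(s['tcp_rot']).as_matrix()
    return np.round(R.T@(np.array([x,y,z])-s['tool_pos']),4), np.degrees(np.arctan2(R[1,1],R[0,1])).round(1)
E
cat > m.py <<'E'
from h import *
im=cv2.imread('pics/top0.png'); sc=cv2.imread('pics/scene0.png')
heads=dict(blue=(331,204),red=(321,158),yellow=(377,188),white=(371,237),bblue=(278,233),bred=(264,164),pink=(361,155),turq=(316,240))
hsv=cv2.cvtColor(im,cv2.COLOR_BGR2HSV)
pos={}
for k,(u,v) in heads.items():
    if k in('blue','red','yellow','white'):
        yy,xx=np.mgrid[v-10:v+11,u-10:u+11]; m=im[v-10:v+11,u-10:u+11].max(2)<60
        u,v=xx[m].mean(),yy[m].mean(); n=m.sum()
    else: n=0
    pos[k]=ray('top',(u,v),.06)[:2]; print(k,n,round(u,1),round(v,1),pos[k].round(4))
pads=dict(white=(173,180),blue=(200,171),red=(181,208),yellow=(208,199))
for k,(u,v) in pads.items():
    r=cv2.floodFill(im.copy(),None,(u,v),0,(25,)*3,(25,)*3,cv2.FLOODFILL_MASK_ONLY|cv2.FLOODFILL_FIXED_RANGE|(255<<8))
    m=r[2][1:-1,1:-1]>1; yy,xx=np.nonzero(m); p=ray('top',(xx.mean(),yy.mean()),.008); print('pad',k,m.sum(),p.round(4)); pos['p_'+k]=p[:2]
S=4
def show(n,i,x0,y0,w,h,f):
    g=cv2.resize(i[y0:y0+h,x0:x0+w],None,fx=S,fy=S,interpolation=cv2.INTER_CUBIC)
    for k,p in pos.items():
        for z,r,c in (((.008,.033,(255,0,255)),) if k[:2]=='p_' else ((0,.023,(255,0,255)),(.038,.018,(0,255,0)),(.058,.014,(0,165,255)))):
            q=((proj(n,circ(*p,z,r))-[x0,y0]+.5)*S).astype(np.int32); cv2.polylines(g,[q],0,c,1)
    cv2.imwrite(f,g)
show('top',im,245,140,150,115,'pics/t1.png'); show('scene',sc,120,135,200,150,'pics/s1.png')
E
python3 m.py
```

```text
blue 83 332.0 203.0 [ 0.5078 -0.1452]
red 81 321.4 157.6 [ 0.6269 -0.1187]
yellow 81 378.3 185.0 [ 0.5558 -0.2662]
white 82 371.4 236.6 [ 0.4223 -0.2453]
bblue 0 278 233 [ 0.4294 -0.0059]
bred 0 264 164 [0.6084 0.0316]
pink 0 361 155 [ 0.6347 -0.2226]
turq 0 316 240 [ 0.4125 -0.1032]
pad white 535 [0.5668 0.2783 0.008 ]
pad blue 508 [0.5911 0.2085 0.008 ]
pad red 525 [0.4959 0.2545 0.008 ]
pad yellow 529 [0.5202 0.184  0.008 ]
```

View pics/t1.png

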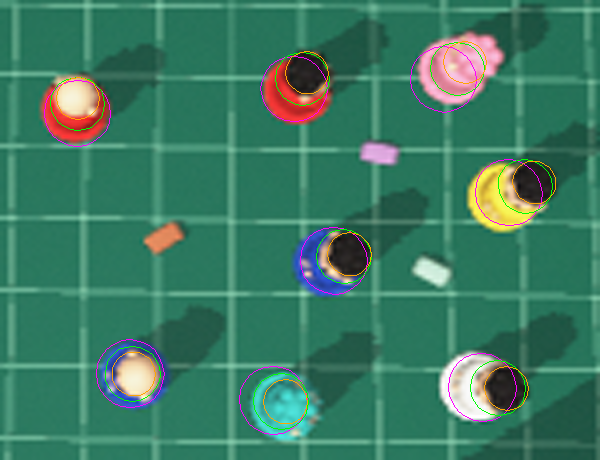

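View pics/s1.png

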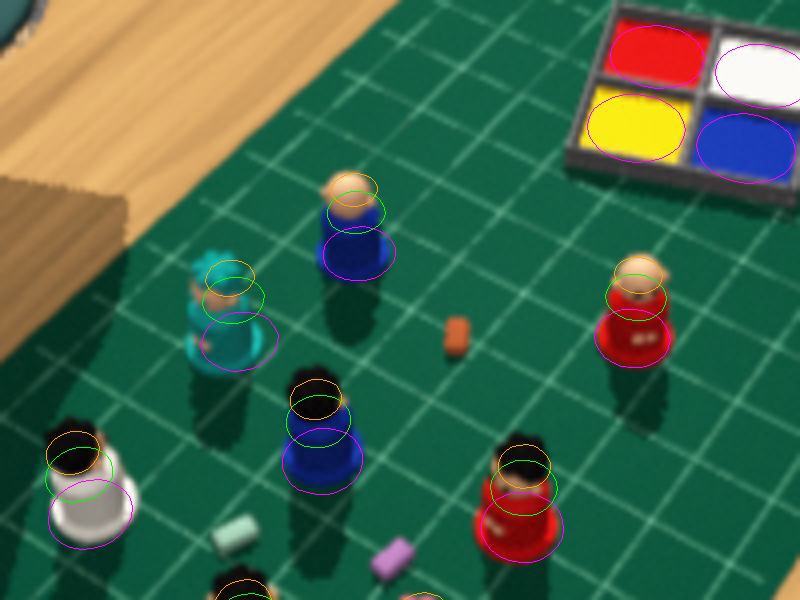

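Haired figures (full-picture px): blue (331,204), red (321,158), yellow (377,188) and white (371,237). The ones that could be mistaken for them are bald blue (278,233), bald red (264,164), pink (361,155) and turquoise (316,240). The crops confirm the black hair. Some foot outlines sit 4–5 mm off, so I'll use the foot edges.

```bash
cat >> h.py <<'E'
P={}
for k,c in dict(red=(296,90),blue=(331,262),yellow=(502,197),white=(475,386)).items(): P[k]=ray('top',(c[0]/4+245-.4,c[1]/4+140-.4),.004)[:2]
T=dict(white=(.5668,.2783),blue=(.5911,.2085),red=(.4959,.2545),yellow=(.5202,.184))
E
python3 -c "
from h import *
print({k:v.round(4) for k,v in P.items()})
print(delta(*P['white'],.12)); print(Ro.from_rotvec(bot.read_state()['tcp_rot']).as_matrix().round(3))
"
```

```text
{'red': array([ 0.6252, -0.1197]), 'blue': array([ 0.5063, -0.1428]), 'yellow': array([ 0.552 , -0.2606]), 'white': array([ 0.423 , -0.2395])}
(array([ 0.2929, -0.2861,  0.1107]), np.float64(-66.6))
[[ 0.918  0.398 -0.001]
 [ 0.398 -0.918  0.002]
 [ 0.    -0.002 -1.   ]]
```

Call:
play_rows(
  series=[
    {"translation":[0.0293,-0.0286,0.008],"spin":0},
    {"translation":[0.0293,-0.0286,0.008],"spin":0},
    {"translation":[0.0293,-0.0286,0.008],"spin":0},
    {"translation":[0.0293,-0.0286,0.008],"spin":0},
    {"translation":[0.0293,-0.0286,0.008],"spin":0},
  ],
  jaw=1,
  force=30,
)

```text
time: 0.6
tool_pos: [0.346, -0.4281, 0.1904]
tcp_rot: [-3.076, -0.637, 0.0]
wrist_force: [0.1, -1.2, 0.4]
width: 1.002
```

Call:
play_rows(
  series=[
    {"translation":[0.0293,-0.0286,0.008],"spin":0},
    {"translation":[0.0293,-0.0286,0.008],"spin":0},
    {"translation":[0.0293,-0.0286,0.008],"spin":0},
    {"translation":[0.0293,-0.0286,0.008],"spin":0},
    {"translation":[0.0293,-0.0286,0.008],"spin":0},
  ],
)

```text
time: 1.1
tool_pos: [0.4235, -0.2387, 0.1507]
tcp_rot: [-3.076, -0.637, 0.0]
wrist_force: [0.0, 0.1, -0.6]
width: 1.0
```

Call:
play_rows(
  series=[
    {"translation":[0,0,0],"spin":-1},
    {"translation":[0,0,0],"spin":-1},
    {"translation":[0,0,0],"spin":-1},
    {"translation":[0,0,0],"spin":-1},
    {"translation":[0,0,0],"spin":-1},
  ],
)

```text
time: 1.6
tool_pos: [0.4232, -0.2401, 0.1508]
tcp_rot: [-2.862, -1.294, 0.001]
wrist_force: [-0.2, -0.7, 0.0]
width: 1.002
```

Call:
play_rows(
  series=[
    {"translation":[0,0,0],"spin":-1},
    {"translation":[0,0,0],"spin":-1},
    {"translation":[0,0,0],"spin":-1},
    {"translation":[0,0,0],"spin":-0.1},
    {"translation":[0,0,0],"spin":0},
  ],
)

```text
time: 2.1
tool_pos: [0.4232, -0.2403, 0.151]
tcp_rot: [-2.666, -1.66, 0.0]
wrist_force: [0.7, 0.3, -0.3]
width: 1.001
```

```bash
python3 -c "
from h import *
print(delta(*P['white'],.11)); print(Ro.from_rotvec(bot.read_state()['tcp_rot']).as_matrix().round(3))
im=bot.read_camera('scene');cv2.imwrite('pics/a.png',im)
s=bot.read_state();print(s['tool_pos'],s['wrist_force'],proj('scene',[s['tool_pos']]))
"
```

```text
(array([ 0.0006, -0.0005,  0.041 ]), np.float64(-26.2))
[[ 0.441  0.897 -0.   ]
 [ 0.897 -0.441  0.   ]
 [ 0.    -0.001 -1.   ]]
[ 0.42328457 -0.24035461  0.15104842] [-0.06496412  0.09429062  0.24397546] [[131.87207421 218.68062204]]
```

View pics/a.png

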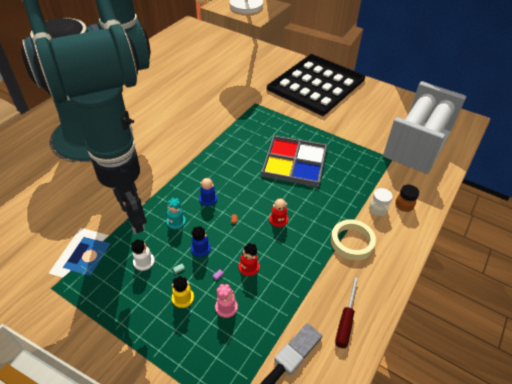

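The gripper (tip at about 136,225) is above the white figure at (143,257). Descending and gripping.

Call:
play_rows(
  series=[
    {"translation":[0.0005,-0.0005,0.028],"spin":0},
    {"translation":[0,0,0.028],"spin":0},
    {"translation":[0,0,0.028],"spin":0},
    {"translation":[0,0,0.028],"spin":0},
    {"translation":[0,0,0.028],"spin":0},
  ],
)

```text
time: 2.65
tool_pos: [0.4233, -0.2398, 0.0103]
tcp_rot: [2.666, 1.661, 0.0]
wrist_force: [-0.1, 0.5, -0.5]
width: 1.0
```

Call:
play_rows(
  series=[
    {"translation":[0,0,0],"spin":0},
    {"translation":[0,0,0],"spin":0},
    {"translation":[0,0,0],"spin":0},
    {"translation":[0,0,0],"spin":0},
    {"translation":[0,0,0],"spin":0},
  ],
  jaw=-1,
  force=30,
)

```text
time: 3.15
tool_pos: [0.4249, -0.2408, 0.0133]
tcp_rot: [2.662, 1.661, 0.003]
wrist_force: [-0.1, 0.3, 5.7]
width: 0.408
```

Call:
play_rows(
  series=[
    {"translation":[0,0,0],"spin":0},
    {"translation":[0,0,0],"spin":0},
    {"translation":[0,0,0],"spin":0},
    {"translation":[0,0,0],"spin":0},
  ],
)

```text
time: 3.55
tool_pos: [0.4249, -0.2408, 0.0132]
tcp_rot: [2.663, 1.661, 0.003]
wrist_force: [0.2, -0.0, 6.6]
width: 0.408
```

Call:
play_rows(
  series=[
    {"translation":[0,0,-0.01],"spin":0},
    {"translation":[0,0,-0.02],"spin":0},
    {"translation":[0,0,-0.03],"spin":0},
    {"translation":[0,0,-0.03],"spin":0},
    {"translation":[0,0,-0.02],"spin":0},
  ],
)

```text
time: 4.05
tool_pos: [0.4239, -0.2402, 0.1241]
tcp_rot: [2.663, 1.662, 0.002]
wrist_force: [0.0, -0.5, -0.1]
width: 0.405
```

```bash
python3 -c "
from h import *
im=bot.read_camera('scene');cv2.imwrite('pics/b.png',cv2.resize(im[100:300,80:340],None,fx=3,fy=3))
print(delta(*T['white'],.12));print(bot.read_state()['width'])
"
```

```text
(array([ 0.5288, -0.1018,  0.0059]), np.float64(-26.1))
0.4089652115204747
```

View pics/b.png

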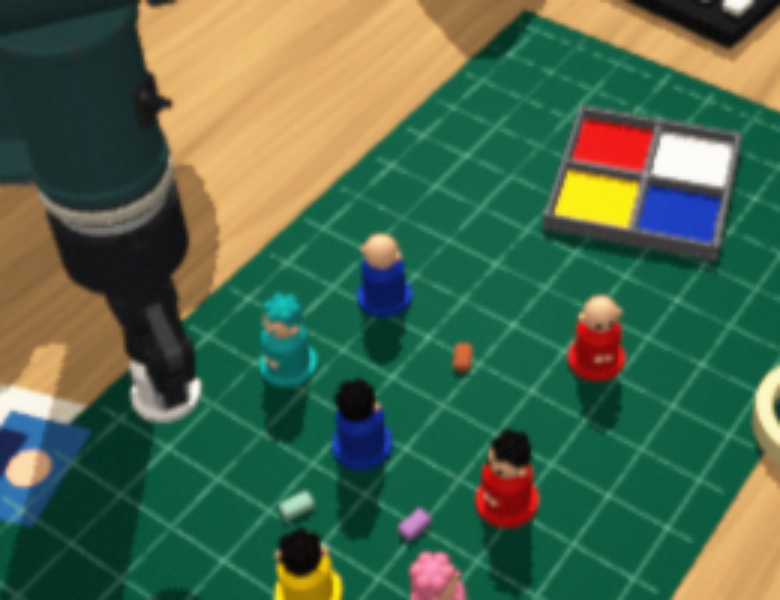

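White is held (width 0.408 ≈ 35 mm) and lifted. Carrying it to the white pad.

Call:
play_rows(
  series=[
    {"translation":[0.018,-0.0034,0],"spin":0},
    {"translation":[0.036,-0.007,0],"spin":0},
    {"translation":[0.041,-0.008,0],"spin":0},
    {"translation":[0.041,-0.008,0],"spin":0},
    {"translation":[0.041,-0.008,0],"spin":0},
  ],
)

```text
time: 4.6
tool_pos: [0.4699, -0.0642, 0.1212]
tcp_rot: [-2.666, -1.662, 0.0]
wrist_force: [1.3, -0.4, -0.3]
width: 0.408
```

Call:
play_rows(
  series=[
    {"translation":[0.041,-0.008,0],"spin":0},
    {"translation":[0.041,-0.008,0],"spin":0},
    {"translation":[0.041,-0.008,0],"spin":0},
    {"translation":[0.041,-0.008,0],"spin":0},
    {"translation":[0.041,-0.008,0],"spin":0},
  ],
)

```text
time: 5.1
tool_pos: [0.524, 0.1377, 0.1211]
tcp_rot: [-2.665, -1.663, 0.001]
wrist_force: [0.3, -1.3, -0.2]
width: 0.41
```

Call:
play_rows(
  series=[
    {"translation":[0.041,-0.008,0],"spin":0},
    {"translation":[0.041,-0.008,0],"spin":0},
    {"translation":[0.041,-0.008,0],"spin":0},
    {"translation":[0.024,-0.004,0],"spin":0},
    {"translation":[0,0,0],"spin":0},
  ],
)

```text
time: 5.6
tool_pos: [0.5642, 0.2835, 0.1211]
tcp_rot: [-2.662, -1.667, -0.002]
wrist_force: [-0.6, 0.0, -0.7]
width: 0.411
```

```bash
python3 -c "
from h import *
im=bot.read_camera('scene');cv2.imwrite('pics/c.png',cv2.resize(im[70:270,150:410],None,fx=3,fy=3))
print(delta(*T['white'],.0215));s=bot.read_state();print(s['width'],s['tool_pos'],s['q'])
"
```

```text
(array([-0.0014,  0.0045,  0.0993]), np.float64(-25.9))
0.41084154403448286 [0.5634344  0.28160435 0.12077182] [ 4.24014021e-01  2.68575632e-01  1.81089432e+00 -1.40414146e-04
  1.06298011e+00  8.76748500e-01]
```

View pics/c.png

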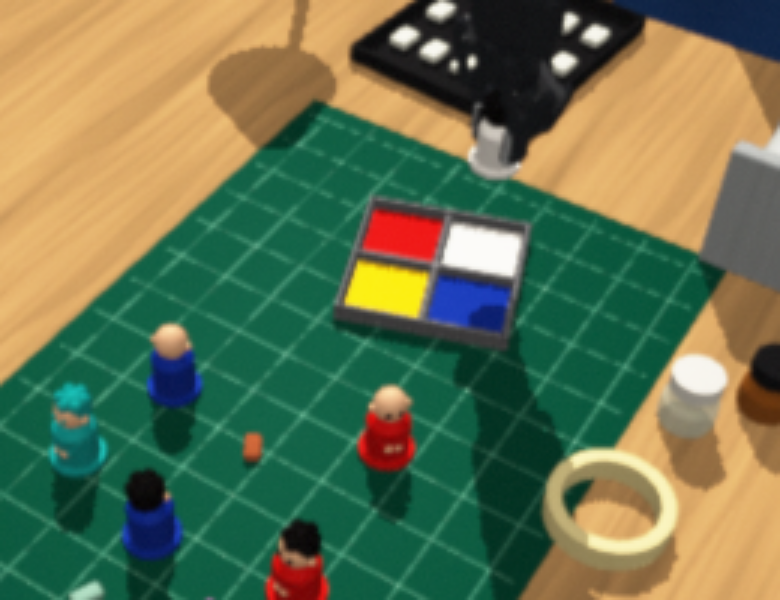

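Call:
play_rows(
  series=[
    {"translation":[-0.0014,0.0045,0.02],"spin":0},
    {"translation":[0,0,0.03],"spin":0},
    {"translation":[0,0,0.025],"spin":0},
    {"translation":[0,0,0.015],"spin":0},
    {"translation":[0,0,0.004],"spin":0},
  ],
)

```text
time: 6.15
tool_pos: [0.5651, 0.2752, 0.0248]
tcp_rot: [-2.666, -1.661, 0.008]
wrist_force: [0.4, 0.1, -0.4]
width: 0.413
```

Call:
play_rows(
  series=[
    {"translation":[0,0,0.002],"spin":0},
    {"translation":[0,0,0.001],"spin":0},
    {"translation":[0,0,0],"spin":0},
  ],
)

```text
time: 6.45
tool_pos: [0.5683, 0.2775, 0.0257]
tcp_rot: [2.665, 1.663, 0.004]
wrist_force: [-0.2, 0.9, -0.9]
width: 0.41
```

Call:
play_rows(
  series=[
    {"translation":[0,0,0.001],"spin":0},
    {"translation":[0,0,0.001],"spin":0},
    {"translation":[0,0,0],"spin":0},
  ],
)

```text
time: 6.75
tool_pos: [0.5673, 0.2772, 0.0225]
tcp_rot: [2.665, 1.663, 0.0]
wrist_force: [0.3, 0.6, -0.2]
width: 0.411
```

Call:
play_rows(
  series=[
    {"translation":[0,0,0.001],"spin":0},
    {"translation":[0,0,0.001],"spin":0},
    {"translation":[0,0,0],"spin":0},
  ],
)

```text
time: 7.05
tool_pos: [0.5674, 0.2772, 0.0213]
tcp_rot: [2.665, 1.663, 0.0]
wrist_force: [-2.3, -0.5, 7.0]
width: 0.41
```

Contact at 7 N. Releasing gently and lifting, then on to the next.

Call:
play_rows(
  series=[
    {"translation":[0,0,0],"spin":0},
    {"translation":[0,0,0],"spin":0},
    {"translation":[0,0,0],"spin":0},
    {"translation":[0,0,0],"spin":0},
  ],
  jaw=0.3,
)

```text
time: 7.45
tool_pos: [0.5672, 0.2771, 0.0201]
tcp_rot: [-2.665, -1.663, 0.0]
wrist_force: [0.1, -0.6, -0.6]
width: 0.652
```

Call:
play_rows(
  series=[
    {"translation":[0,0,-0.01],"spin":0},
    {"translation":[0,0,-0.025],"spin":0},
    {"translation":[0,0,-0.035],"spin":0},
    {"translation":[0,0,-0.03],"spin":0},
    {"translation":[0,0,0],"spin":0},
  ],
)

```text
time: 7.95
tool_pos: [0.5712, 0.2789, 0.1271]
tcp_rot: [2.664, 1.662, 0.017]
wrist_force: [0.7, 0.1, -0.6]
width: 0.651
```

```bash
python3 -c "
from h import *
im=bot.read_camera('scene');cv2.imwrite('pics/d.png',cv2.resize(im[70:270,150:410],None,fx=3,fy=3))
print(delta(*P['blue'],.12));print(delta(*P['yellow'],.12));print(bot.read_state()['tool_pos'])
"
```

```text
(array([-0.4061,  0.128 ,  0.0028]), np.float64(-26.1))
(array([-0.4918,  0.2209,  0.0028]), np.float64(-26.1))
[0.56973314 0.27821779 0.12445798]
```

View pics/d.png

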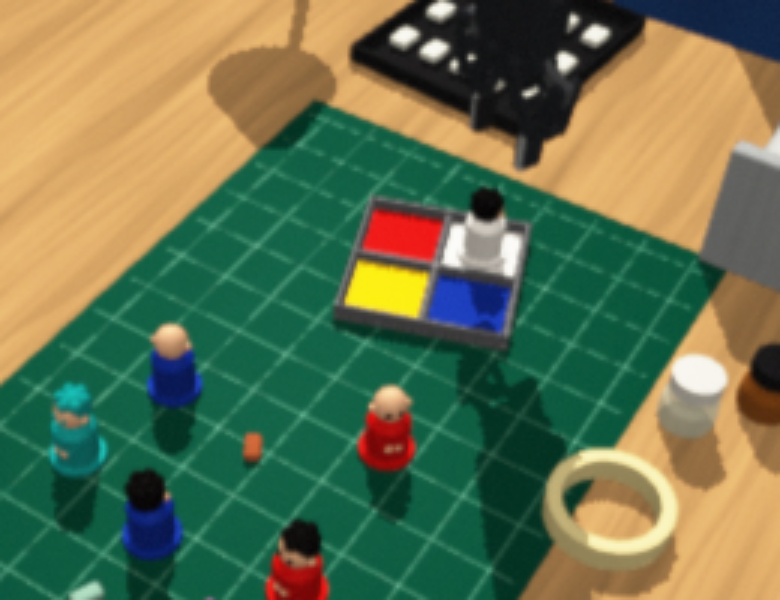

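White stands on the white pad (485,230 in the crop). Next is blue.

Call:
play_rows(
  series=[
    {"translation":[-0.03,0.01,0],"spin":0},
    {"translation":[-0.04,0.0125,0],"spin":0},
    {"translation":[-0.04,0.0125,0],"spin":0},
    {"translation":[-0.04,0.0125,0],"spin":0},
    {"translation":[-0.04,0.0125,0],"spin":0},
  ],
  jaw=1,
)

```text
time: 8.5
tool_pos: [0.536, 0.0785, 0.119]
tcp_rot: [-2.664, -1.663, 0.003]
wrist_force: [0.5, 0.1, 0.3]
width: 1.005
```

Call:
play_rows(
  series=[
    {"translation":[-0.04,0.0125,0],"spin":0},
    {"translation":[-0.04,0.0125,0],"spin":0},
    {"translation":[-0.04,0.0125,0],"spin":0},
    {"translation":[-0.04,0.0125,0],"spin":0},
    {"translation":[-0.04,0.0125,0],"spin":0},
  ],
)

```text
time: 9.0
tool_pos: [0.5043, -0.1283, 0.1192]
tcp_rot: [-2.664, -1.662, 0.002]
wrist_force: [0.1, -0.2, -0.4]
width: 1.002
```

Call:
play_rows(
  series=[
    {"translation":[-0.016,0.0055,0],"spin":0},
    {"translation":[0,0,0],"spin":0},
    {"translation":[0,0,0],"spin":0},
    {"translation":[0,0,0],"spin":0},
  ],
)

```text
time: 9.4
tool_pos: [0.5034, -0.1428, 0.1197]
tcp_rot: [-2.664, -1.663, 0.001]
wrist_force: [-0.4, 1.1, -0.5]
width: 1.001
```

```bash
python3 -c "
from h import *
print(delta(*P['blue'],.0125));print(bot.read_state()['tool_pos'])
"
```

```text
(array([0.0013, 0.0028, 0.1072]), np.float64(-26.0))
[ 0.50335114 -0.14278414  0.11966642]
```

Call:
play_rows(
  series=[
    {"translation":[0.0013,0.0028,0.022],"spin":0},
    {"translation":[0,0,0.025],"spin":0},
    {"translation":[0,0,0.025],"spin":0},
    {"translation":[0,0,0.02],"spin":0},
    {"translation":[0,0,0.0145],"spin":0},
  ],
)

```text
time: 9.9
tool_pos: [0.506, -0.1422, 0.0121]
tcp_rot: [-2.662, -1.665, 0.002]
wrist_force: [-0.7, -1.0, -0.5]
width: 0.997
```

Call:
play_rows(
  series=[
    {"translation":[0,0,0],"spin":0},
    {"translation":[0,0,0],"spin":0},
    {"translation":[0,0,0],"spin":0},
    {"translation":[0,0,0],"spin":0},
    {"translation":[0,0,0],"spin":0},
  ],
  jaw=-1,
)

```text
time: 10.4
tool_pos: [0.5082, -0.1443, 0.0153]
tcp_rot: [2.664, 1.662, 0.003]
wrist_force: [-0.1, 0.5, 3.7]
width: 0.412
```

Call:
play_rows(
  series=[
    {"translation":[0,0,0],"spin":0},
    {"translation":[0,0,0],"spin":0},
    {"translation":[0,0,0],"spin":0},
  ],
)

```text
time: 10.7
tool_pos: [0.5082, -0.1443, 0.0153]
tcp_rot: [2.664, 1.662, 0.003]
wrist_force: [0.4, 0.4, 5.5]
width: 0.41
```

Call:
play_rows(
  series=[
    {"translation":[0,0,-0.01],"spin":0},
    {"translation":[0,0,-0.02],"spin":0},
    {"translation":[0,0,-0.03],"spin":0},
    {"translation":[0,0,-0.03],"spin":0},
    {"translation":[0,0,-0.02],"spin":0},
  ],
)

```text
time: 11.2
tool_pos: [0.5075, -0.1443, 0.1264]
tcp_rot: [2.664, 1.662, 0.002]
wrist_force: [1.3, -0.2, -0.9]
width: 0.408
```

Call:
play_rows(
  series=[
    {"translation":[0,0,0],"spin":0},
  ],
)

```text
time: 11.3
tool_pos: [0.5093, -0.1449, 0.1278]
tcp_rot: [2.661, 1.66, 0.007]
wrist_force: [0.1, -0.2, -0.8]
width: 0.412
```

```bash
python3 -c "
from h import *
print(delta(*T['blue'],.12));print(bot.read_state()['tool_pos'])
"
```

```text
(array([ 0.3533, -0.082 ,  0.0075]), np.float64(-26.1))
[ 0.50932376 -0.14488056  0.12775266]
```

Call:
play_rows(
  series=[
    {"translation":[0.018,-0.004,0],"spin":0},
    {"translation":[0.035,-0.008,0],"spin":0},
    {"translation":[0.04,-0.0095,0],"spin":0},
    {"translation":[0.04,-0.0095,0],"spin":0},
    {"translation":[0.04,-0.0095,0],"spin":0},
  ],
)

```text
time: 11.8
tool_pos: [0.5454, 0.0306, 0.1222]
tcp_rot: [-2.665, -1.662, 0.003]
wrist_force: [1.7, -0.4, -1.0]
width: 0.406
```

Call:
play_rows(
  series=[
    {"translation":[0.04,-0.0095,0],"spin":0},
    {"translation":[0.04,-0.009,0],"spin":0},
    {"translation":[0.04,-0.009,0],"spin":0},
    {"translation":[0.04,-0.009,0],"spin":0},
    {"translation":[0.02,-0.005,0],"spin":0},
  ],
)

```text
time: 12.3
tool_pos: [0.5878, 0.2119, 0.1221]
tcp_rot: [-2.663, -1.665, 0.002]
wrist_force: [0.3, -0.2, -0.4]
width: 0.408
```

Call:
play_rows(
  series=[
    {"translation":[0,0,0],"spin":0},
    {"translation":[0,0,0],"spin":0},
    {"translation":[0,0,0],"spin":0},
  ],
)

```text
time: 12.6
tool_pos: [0.5876, 0.2077, 0.123]
tcp_rot: [2.666, 1.662, -0.003]
wrist_force: [-0.7, 0.1, -0.2]
width: 0.41
```

```bash
python3 -c "
from h import *
print(delta(*T['blue'],.0235));print(bot.read_state()['tool_pos'])
"
```

```text
(array([0.0024, 0.0029, 0.0994]), np.float64(-26.1))
[0.58759769 0.20770617 0.1229514 ]
```

Call:
play_rows(
  series=[
    {"translation":[0.0024,0.0029,0.02],"spin":0},
    {"translation":[0,0,0.03],"spin":0},
    {"translation":[0,0,0.025],"spin":0},
    {"translation":[0,0,0.017],"spin":0},
    {"translation":[0,0,0.004],"spin":0},
  ],
)

```text
time: 13.1
tool_pos: [0.5899, 0.2082, 0.0252]
tcp_rot: [-2.666, -1.66, 0.007]
wrist_force: [-0.2, -0.4, -0.8]
width: 0.407
```

Call:
play_rows(
  series=[
    {"translation":[0,0,0.001],"spin":0},
    {"translation":[0,0,0],"spin":0},
    {"translation":[0,0,0],"spin":0},
  ],
)

```text
time: 13.4
tool_pos: [0.5934, 0.2104, 0.0285]
tcp_rot: [2.665, 1.662, 0.004]
wrist_force: [1.1, 0.3, -0.7]
width: 0.412
```

Call:
play_rows(
  series=[
    {"translation":[0,0,0.001],"spin":0},
    {"translation":[0,0,0.001],"spin":0},
    {"translation":[0,0,0],"spin":0},
  ],
)

```text
time: 13.7
tool_pos: [0.5921, 0.2102, 0.025]
tcp_rot: [2.665, 1.663, 0.0]
wrist_force: [-0.0, 0.2, -0.5]
width: 0.409
```

Call:
play_rows(
  series=[
    {"translation":[0,0,0.001],"spin":0},
    {"translation":[0,0,0.001],"spin":0},
    {"translation":[0,0,0],"spin":0},
  ],
)

```text
time: 14.0
tool_pos: [0.5921, 0.2102, 0.0233]
tcp_rot: [-2.665, -1.663, -0.0]
wrist_force: [-1.9, 0.3, 4.5]
width: 0.411
```

Call:
play_rows(
  series=[
    {"translation":[0,0,0],"spin":0},
    {"translation":[0,0,0],"spin":0},
    {"translation":[0,0,0],"spin":0},
    {"translation":[0,0,0],"spin":0},
  ],
  jaw=0.3,
)

```text
time: 14.4
tool_pos: [0.5919, 0.21, 0.0226]
tcp_rot: [-2.665, -1.663, 0.0]
wrist_force: [0.3, -0.1, -0.6]
width: 0.649
```

Call:
play_rows(
  series=[
    {"translation":[0,0,-0.01],"spin":0},
    {"translation":[0,0,-0.025],"spin":0},
    {"translation":[0,0,-0.035],"spin":0},
    {"translation":[0,0,-0.03],"spin":0},
    {"translation":[0,0,0],"spin":0},
  ],
)

```text
time: 14.9
tool_pos: [0.5962, 0.2114, 0.1296]
tcp_rot: [2.663, 1.662, 0.017]
wrist_force: [1.2, 0.1, 1.5]
width: 0.649
```

Call:
play_rows(
  series=[
    {"translation":[0,0,0],"spin":0},
    {"translation":[0,0,0],"spin":0},
  ],
)

```text
time: 15.1
tool_pos: [0.5911, 0.2098, 0.1218]
tcp_rot: [-2.665, -1.663, 0.003]
wrist_force: [-0.2, -0.6, -0.8]
width: 0.653
```

```bash
python3 -c "
from h import *
im=bot.read_camera('scene');cv2.imwrite('pics/e.png',cv2.resize(im[70:270,150:410],None,fx=3,fy=3))
print(delta(*P['red'],.12));print(bot.read_state()['tool_pos'])
"
```

```text
(array([-0.2807,  0.1758,  0.0014]), np.float64(-26.1))
[0.59075663 0.20971637 0.1212587 ]
```

View pics/e.png

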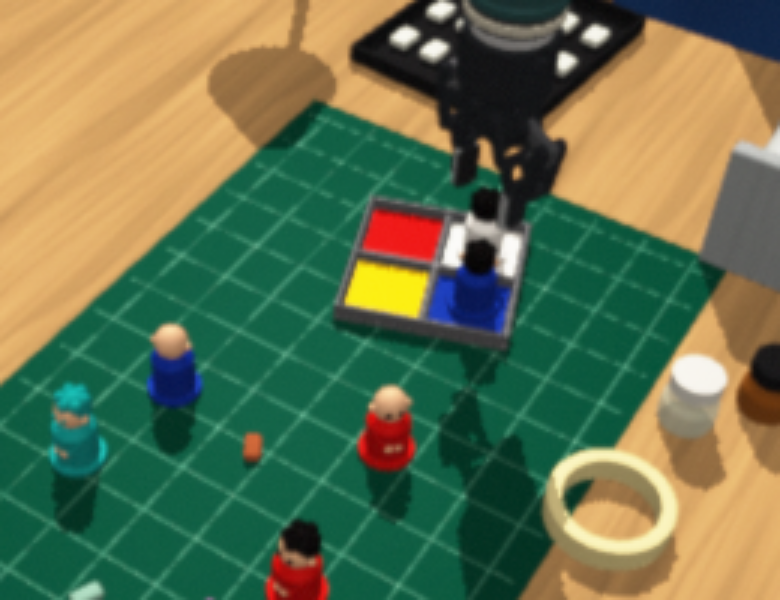

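White and blue stand in place. Next is red.

Call:
play_rows(
  series=[
    {"translation":[-0.02,0.0126,0],"spin":0},
    {"translation":[-0.033,0.0206,0],"spin":0},
    {"translation":[-0.033,0.0206,0],"spin":0},
    {"translation":[-0.033,0.0206,0],"spin":0},
    {"translation":[-0.033,0.0206,0],"spin":0},
  ],
  jaw=1,
)

```text
time: 15.65
tool_pos: [0.6092, 0.0304, 0.1209]
tcp_rot: [-2.664, -1.663, 0.004]
wrist_force: [-0.1, -0.0, 0.1]
width: 0.998
```

Call:
play_rows(
  series=[
    {"translation":[-0.033,0.0206,0],"spin":0},
    {"translation":[-0.033,0.0206,0],"spin":0},
    {"translation":[-0.033,0.0206,0],"spin":0},
    {"translation":[-0.03,0.019,0],"spin":0},
    {"translation":[0,0,0],"spin":0},
  ],
)

```text
time: 16.15
tool_pos: [0.6257, -0.1237, 0.121]
tcp_rot: [-2.668, -1.657, 0.004]
wrist_force: [-0.0, 0.9, -0.4]
width: 0.998
```

Call:
play_rows(
  series=[
    {"translation":[0,0,0],"spin":0},
    {"translation":[0,0,0],"spin":0},
    {"translation":[0,0,0],"spin":0},
  ],
)

```text
time: 16.45
tool_pos: [0.6259, -0.1182, 0.1221]
tcp_rot: [-2.663, -1.664, 0.001]
wrist_force: [0.4, 0.9, -0.1]
width: 0.998
```

```bash
python3 -c "
from h import *
print(delta(*P['red'],.0125));print(bot.read_state()['tool_pos'])
"
```

```text
(array([-0.0017,  0.0002,  0.1096]), np.float64(-26.0))
[ 0.62590242 -0.11816446  0.12210804]
```

Call:
play_rows(
  series=[
    {"translation":[-0.0017,0,0.023],"spin":0},
    {"translation":[0,0,0.026],"spin":0},
    {"translation":[0,0,0.025],"spin":0},
    {"translation":[0,0,0.02],"spin":0},
    {"translation":[0,0,0.0145],"spin":0},
  ],
)

```text
time: 16.95
tool_pos: [0.6246, -0.1195, 0.0125]
tcp_rot: [-2.663, -1.664, 0.002]
wrist_force: [0.7, -0.2, -0.5]
width: 1.003
```

Call:
play_rows(
  series=[
    {"translation":[0,0,0],"spin":0},
    {"translation":[0,0,0],"spin":0},
    {"translation":[0,0,0],"spin":0},
    {"translation":[0,0,0],"spin":0},
    {"translation":[0,0,0],"spin":0},
  ],
  jaw=-1,
)

```text
time: 17.45
tool_pos: [0.6272, -0.1214, 0.0161]
tcp_rot: [2.664, 1.662, 0.004]
wrist_force: [-0.5, 0.8, 4.1]
width: 0.414
```

Call:
play_rows(
  series=[
    {"translation":[0,0,0],"spin":0},
    {"translation":[0,0,0],"spin":0},
    {"translation":[0,0,0],"spin":0},
  ],
)

```text
time: 17.75
tool_pos: [0.6272, -0.1214, 0.0161]
tcp_rot: [2.664, 1.662, 0.004]
wrist_force: [0.3, 0.8, 6.4]
width: 0.408
```

Call:
play_rows(
  series=[
    {"translation":[0,0,-0.01],"spin":0},
    {"translation":[0,0,-0.02],"spin":0},
    {"translation":[0,0,-0.03],"spin":0},
    {"translation":[0,0,-0.03],"spin":0},
    {"translation":[0,0,-0.02],"spin":0},
  ],
)

```text
time: 18.25
tool_pos: [0.6263, -0.1214, 0.1269]
tcp_rot: [2.664, 1.662, 0.002]
wrist_force: [1.0, -0.3, -1.0]
width: 0.407
```

Call:
play_rows(
  series=[
    {"translation":[0,0,0],"spin":0},
    {"translation":[0,0,0],"spin":0},
  ],
)

```text
time: 18.45
tool_pos: [0.6255, -0.1212, 0.1243]
tcp_rot: [2.665, 1.663, 0.0]
wrist_force: [-0.0, 0.2, -1.2]
width: 0.406
```

```bash
python3 -c "
from h import *
print(delta(*T['red'],.12));print(bot.read_state()['tool_pos'])
"
```

```text
(array([ 0.2804, -0.2816,  0.0042]), np.float64(-26.1))
[ 0.62546788 -0.1211726   0.1243421 ]
```

Call:
play_rows(
  series=[
    {"translation":[0.014,-0.0141,0],"spin":0},
    {"translation":[0.025,-0.025,0],"spin":0},
    {"translation":[0.028,-0.028,0],"spin":0},
    {"translation":[0.028,-0.028,0],"spin":0},
    {"translation":[0.028,-0.028,0],"spin":0},
  ],
)

```text
time: 18.95
tool_pos: [0.5662, 0.0454, 0.1219]
tcp_rot: [-2.663, -1.661, 0.006]
wrist_force: [0.5, 0.4, -0.4]
width: 0.407
```

Call:
play_rows(
  series=[
    {"translation":[0.028,-0.028,0],"spin":0},
    {"translation":[0.028,-0.028,0],"spin":0},
    {"translation":[0.028,-0.028,0],"spin":0},
    {"translation":[0.028,-0.028,0],"spin":0},
    {"translation":[0.025,-0.026,0],"spin":0},
  ],
)

```text
time: 19.45
tool_pos: [0.5023, 0.2288, 0.122]
tcp_rot: [-2.664, -1.663, 0.006]
wrist_force: [0.3, -0.4, -1.6]
width: 0.406
```

Call:
play_rows(
  series=[
    {"translation":[0.02,-0.0205,0],"spin":0},
    {"translation":[0,0,0],"spin":0},
    {"translation":[0,0,0],"spin":0},
    {"translation":[0,0,0],"spin":0},
  ],
)

```text
time: 19.85
tool_pos: [0.4949, 0.2534, 0.1231]
tcp_rot: [-2.665, -1.663, 0.004]
wrist_force: [-0.5, 0.1, -0.9]
width: 0.411
```

```bash
python3 -c "
from h import *
print(delta(*T['red'],.0242));print(bot.read_state()['tool_pos'])
"
```

```text
(array([0.0016, 0.0006, 0.0989]), np.float64(-26.1))
[0.49487998 0.25342874 0.12307418]
```

Call:
play_rows(
  series=[
    {"translation":[0.0016,0.0006,0.02],"spin":0},
    {"translation":[0,0,0.03],"spin":0},
    {"translation":[0,0,0.025],"spin":0},
    {"translation":[0,0,0.017],"spin":0},
    {"translation":[0,0,0.004],"spin":0},
  ],
)

```text
time: 20.35
tool_pos: [0.4951, 0.2531, 0.0254]
tcp_rot: [-2.666, -1.66, 0.009]
wrist_force: [-0.2, -0.3, 0.2]
width: 0.409
```

Call:
play_rows(
  series=[
    {"translation":[0,0,0.001],"spin":0},
    {"translation":[0,0,0.001],"spin":0},
    {"translation":[0,0,0],"spin":0},
    {"translation":[0,0,0],"spin":0},
  ],
)

```text
time: 20.75
tool_pos: [0.4979, 0.2557, 0.0274]
tcp_rot: [2.665, 1.663, 0.003]
wrist_force: [-0.6, 0.4, -1.2]
width: 0.409
```

Call:
play_rows(
  series=[
    {"translation":[0,0,0.001],"spin":0},
    {"translation":[0,0,0.001],"spin":0},
    {"translation":[0,0,0],"spin":0},
  ],
)

```text
time: 21.05
tool_pos: [0.4969, 0.2554, 0.0243]
tcp_rot: [-2.665, -1.663, 0.0]
wrist_force: [-0.5, -0.3, -0.2]
width: 0.416
```

Call:
play_rows(
  series=[
    {"translation":[0,0,0.001],"spin":0},
    {"translation":[0,0,0],"spin":0},
    {"translation":[0,0,0],"spin":0},
  ],
)

```text
time: 21.35
tool_pos: [0.497, 0.2554, 0.0241]
tcp_rot: [-2.665, -1.663, 0.0]
wrist_force: [-2.2, -0.7, 5.7]
width: 0.409
```

Call:
play_rows(
  series=[
    {"translation":[0,0,0],"spin":0},
    {"translation":[0,0,0],"spin":0},
    {"translation":[0,0,0],"spin":0},
    {"translation":[0,0,0],"spin":0},
  ],
  jaw=0.3,
)

```text
time: 21.75
tool_pos: [0.4969, 0.2554, 0.0231]
tcp_rot: [-2.665, -1.663, 0.0]
wrist_force: [0.1, 0.3, 1.3]
width: 0.649
```

Call:
play_rows(
  series=[
    {"translation":[0,0,-0.01],"spin":0},
    {"translation":[0,0,-0.025],"spin":0},
    {"translation":[0,0,-0.035],"spin":0},
    {"translation":[0,0,-0.03],"spin":0},
    {"translation":[0,0,0],"spin":0},
  ],
)

```text
time: 22.25
tool_pos: [0.5009, 0.2572, 0.1295]
tcp_rot: [2.664, 1.662, 0.017]
wrist_force: [0.5, -0.1, 1.1]
width: 0.651
```

Call:
play_rows(
  series=[
    {"translation":[0,0,0],"spin":0},
    {"translation":[0,0,0],"spin":0},
  ],
)

```text
time: 22.45
tool_pos: [0.4962, 0.255, 0.1225]
tcp_rot: [-2.665, -1.663, 0.003]
wrist_force: [0.9, 0.2, -0.7]
width: 0.651
```

```bash
python3 -c "
from h import *
im=bot.read_camera('scene');cv2.imwrite('pics/f.png',cv2.resize(im[90:340,130:400],None,fx=2.4,fy=2.4))
print(delta(*P['yellow'],.12));print(bot.read_state()['tool_pos'])
"
```

```text
(array([-0.4383,  0.277 ,  0.0024]), np.float64(-26.1))
[0.49588415 0.25483944 0.12192659]
```

View pics/f.png

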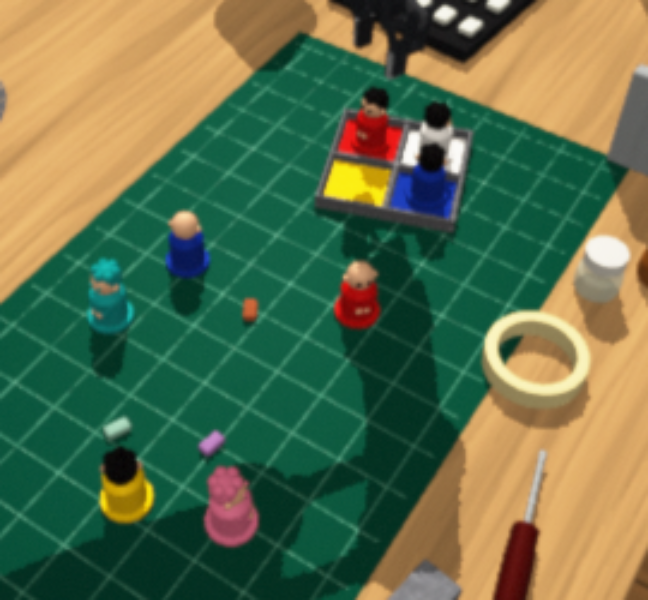

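Three placed. Last is yellow.

Call:
play_rows(
  series=[
    {"translation":[-0.022,0.014,0],"spin":0},
    {"translation":[-0.037,0.0234,0],"spin":0},
    {"translation":[-0.037,0.0234,0],"spin":0},
    {"translation":[-0.037,0.0234,0],"spin":0},
    {"translation":[-0.037,0.0234,0],"spin":0},
  ],
  jaw=1,
)

```text
time: 23.0
tool_pos: [0.5177, 0.0538, 0.1217]
tcp_rot: [-2.664, -1.663, 0.004]
wrist_force: [0.8, -0.4, 0.3]
width: 0.999
```

Call:
play_rows(
  series=[
    {"translation":[-0.037,0.0234,0],"spin":0},
    {"translation":[-0.037,0.0234,0],"spin":0},
    {"translation":[-0.037,0.0234,0],"spin":0},
    {"translation":[-0.037,0.0234,0],"spin":0},
    {"translation":[-0.037,0.0234,0],"spin":0},
  ],
)

```text
time: 23.5
tool_pos: [0.5415, -0.1637, 0.1215]
tcp_rot: [-2.663, -1.661, 0.003]
wrist_force: [0.9, -0.2, 0.5]
width: 1.003
```

Call:
play_rows(
  series=[
    {"translation":[-0.037,0.0234,0],"spin":0},
    {"translation":[-0.03,0.019,0],"spin":0},
    {"translation":[-0.016,0.01,0],"spin":0},
    {"translation":[0,0,0],"spin":0},
    {"translation":[0,0,0],"spin":0},
  ],
)

```text
time: 24.0
tool_pos: [0.5525, -0.2589, 0.122]
tcp_rot: [-2.664, -1.661, 0.001]
wrist_force: [-0.1, -0.2, -0.6]
width: 1.0
```

```bash
python3 -c "
from h import *
print(delta(*P['yellow'],.0125));print(bot.read_state()['tool_pos'])
"
```

```text
(array([-0.0018,  0.0007,  0.1095]), np.float64(-26.1))
[ 0.55245133 -0.25890628  0.12200381]
```

Call:
play_rows(
  series=[
    {"translation":[-0.0018,0.0007,0.023],"spin":0},
    {"translation":[0,0,0.026],"spin":0},
    {"translation":[0,0,0.025],"spin":0},
    {"translation":[0,0,0.02],"spin":0},
    {"translation":[0,0,0.0145],"spin":0},
  ],
)

```text
time: 24.5
tool_pos: [0.5519, -0.259, 0.0128]
tcp_rot: [-2.661, -1.664, 0.002]
wrist_force: [0.7, 0.5, 0.9]
width: 0.999
```

Call:
play_rows(
  series=[
    {"translation":[0,0,0],"spin":0},
    {"translation":[0,0,0],"spin":0},
    {"translation":[0,0,0],"spin":0},
    {"translation":[0,0,0],"spin":0},
    {"translation":[0,0,0],"spin":0},
  ],
  jaw=-1,
)

```text
time: 25.0
tool_pos: [0.5545, -0.2623, 0.0165]
tcp_rot: [2.663, 1.661, 0.003]
wrist_force: [0.3, 0.9, 4.5]
width: 0.406
```

Call:
play_rows(
  series=[
    {"translation":[0,0,0],"spin":0},
    {"translation":[0,0,0],"spin":0},
    {"translation":[0,0,0],"spin":0},
  ],
)

```text
time: 25.3
tool_pos: [0.5545, -0.2623, 0.0165]
tcp_rot: [2.664, 1.662, 0.003]
wrist_force: [0.2, 1.0, 5.4]
width: 0.408
```

Call:
play_rows(
  series=[
    {"translation":[0,0,-0.01],"spin":0},
    {"translation":[0,0,-0.02],"spin":0},
    {"translation":[0,0,-0.03],"spin":0},
    {"translation":[0,0,-0.03],"spin":0},
    {"translation":[0,0,-0.02],"spin":0},
  ],
)

```text
time: 25.8
tool_pos: [0.5537, -0.2623, 0.1274]
tcp_rot: [2.664, 1.662, 0.002]
wrist_force: [0.5, -0.3, -1.1]
width: 0.406
```

Call:
play_rows(
  series=[
    {"translation":[0,0,0],"spin":0},
    {"translation":[0,0,0],"spin":0},
  ],
)

```text
time: 26.0
tool_pos: [0.553, -0.2618, 0.1249]
tcp_rot: [2.665, 1.663, 0.0]
wrist_force: [0.4, 0.2, -1.7]
width: 0.409
```

```bash
python3 -c "
from h import *
print(delta(*T['yellow'],.12));print(bot.read_state()['tool_pos'])
"
```

```text
(array([ 0.386 , -0.2254,  0.0047]), np.float64(-26.1))
[ 0.55295135 -0.26178132  0.12485982]
```

Call:
play_rows(
  series=[
    {"translation":[0.018,-0.0105,0],"spin":0},
    {"translation":[0.034,-0.02,0],"spin":0},
    {"translation":[0.034,-0.02,0],"spin":0},
    {"translation":[0.034,-0.02,0],"spin":0},
    {"translation":[0.034,-0.02,0],"spin":0},
  ],
)

```text
time: 26.5
tool_pos: [0.5372, -0.081, 0.1224]
tcp_rot: [-2.663, -1.661, 0.005]
wrist_force: [0.5, 1.0, -0.9]
width: 0.412
```

Call:
play_rows(
  series=[
    {"translation":[0.034,-0.02,0],"spin":0},
    {"translation":[0.034,-0.02,0],"spin":0},
    {"translation":[0.034,-0.02,0],"spin":0},
    {"translation":[0.034,-0.02,0],"spin":0},
    {"translation":[0.034,-0.02,0],"spin":0},
  ],
)

```text
time: 27.0
tool_pos: [0.5218, 0.115, 0.1226]
tcp_rot: [-2.664, -1.662, 0.006]
wrist_force: [0.5, 0.3, -1.3]
width: 0.409
```

Call:
play_rows(
  series=[
    {"translation":[0.034,-0.02,0],"spin":0},
    {"translation":[0.028,-0.015,0],"spin":0},
    {"translation":[0,0,0],"spin":0},
    {"translation":[0,0,0],"spin":0},
    {"translation":[0,0,0],"spin":0},
  ],
)

```text
time: 27.5
tool_pos: [0.519, 0.1835, 0.1234]
tcp_rot: [-2.665, -1.663, 0.004]
wrist_force: [0.5, -0.6, -0.9]
width: 0.406
```

```bash
python3 -c "
from h import *
print(delta(*T['yellow'],.0245));print(bot.read_state()['tool_pos'])
"
```

```text
(array([0.0012, 0.0011, 0.0989]), np.float64(-26.1))
[0.51895597 0.18350502 0.12344846]
```

Call:
play_rows(
  series=[
    {"translation":[0.0012,0.0011,0.02],"spin":0},
    {"translation":[0,0,0.03],"spin":0},
    {"translation":[0,0,0.025],"spin":0},
    {"translation":[0,0,0.017],"spin":0},
    {"translation":[0,0,0.004],"spin":0},
  ],
)

```text
time: 28.0
tool_pos: [0.5193, 0.1826, 0.0259]
tcp_rot: [-2.666, -1.66, 0.009]
wrist_force: [-0.1, -0.1, 0.4]
width: 0.408
```

Call:
play_rows(
  series=[
    {"translation":[0,0,0.001],"spin":0},
    {"translation":[0,0,0.001],"spin":0},
    {"translation":[0,0,0],"spin":0},
    {"translation":[0,0,0],"spin":0},
  ],
)

```text
time: 28.4
tool_pos: [0.5227, 0.1849, 0.0279]
tcp_rot: [2.665, 1.663, 0.003]
wrist_force: [0.3, 0.4, -0.2]
width: 0.41
```

Call:
play_rows(
  series=[
    {"translation":[0,0,0.001],"spin":0},
    {"translation":[0,0,0.001],"spin":0},
    {"translation":[0,0,0],"spin":0},
  ],
)

```text
time: 28.7
tool_pos: [0.5217, 0.1848, 0.0248]
tcp_rot: [-2.665, -1.663, 0.0]
wrist_force: [-0.4, -0.3, -0.7]
width: 0.406
```

Call:
play_rows(
  series=[
    {"translation":[0,0,0.001],"spin":0},
    {"translation":[0,0,0],"spin":0},
    {"translation":[0,0,0],"spin":0},
  ],
)

```text
time: 29.0
tool_pos: [0.5218, 0.1848, 0.0245]
tcp_rot: [-2.665, -1.663, 0.0]
wrist_force: [-2.0, 0.3, 4.3]
width: 0.411
```

Call:
play_rows(
  series=[
    {"translation":[0,0,0],"spin":0},
    {"translation":[0,0,0],"spin":0},
    {"translation":[0,0,0],"spin":0},
    {"translation":[0,0,0],"spin":0},
  ],
  jaw=0.3,
)

```text
time: 29.4
tool_pos: [0.5218, 0.1847, 0.0237]
tcp_rot: [-2.665, -1.663, 0.0]
wrist_force: [-0.1, -0.7, -0.9]
width: 0.649
```

Call:
play_rows(
  series=[
    {"translation":[0,0,-0.01],"spin":0},
    {"translation":[0,0,-0.025],"spin":0},
    {"translation":[0,0,-0.035],"spin":0},
    {"translation":[0,0,-0.035],"spin":0},
    {"translation":[0,0,-0.035],"spin":0},
  ],
)

```text
time: 29.9
tool_pos: [0.5217, 0.1846, 0.1658]
tcp_rot: [2.665, 1.663, 0.001]
wrist_force: [1.0, -0.3, -0.1]
width: 0.649
```

Call:
play_rows(
  series=[
    {"translation":[-0.03,-0.03,-0.015],"spin":0},
    {"translation":[-0.03,0.03,0],"spin":0},
    {"translation":[-0.03,0.03,0],"spin":0},
    {"translation":[-0.03,0.03,0],"spin":0},
    {"translation":[-0.03,0.03,0],"spin":0},
  ],
)

```text
time: 30.4
tool_pos: [0.5371, 0.009, 0.18]
tcp_rot: [2.664, 1.663, 0.002]
wrist_force: [-0.0, 0.5, 0.1]
width: 0.652
```

Call:
play_rows(
  series=[
    {"translation":[-0.035,0,0],"spin":0},
    {"translation":[-0.035,0,0],"spin":0},
    {"translation":[-0.035,0,0],"spin":0},
    {"translation":[0,0,0],"spin":0},
    {"translation":[0,0,0],"spin":0},
  ],
)

```text
time: 30.9
tool_pos: [0.4905, -0.0845, 0.1795]
tcp_rot: [2.667, 1.66, 0.002]
wrist_force: [0.6, 0.2, 0.8]
width: 0.651
```

```bash
python3 -c "
from h import *
t=bot.read_camera('top');s=bot.read_camera('scene')
a=cv2.resize(t[140:255,145:300],(620,460),interpolation=2)
for k,p in T.items():
    for z,r in((.008,.023),(.046,.018)): cv2.polylines(a,[((proj('top',circ(*p,z,r))-[145,140]+.5)*4).astype(np.int32)],0,(255,0,255),1)
cv2.imwrite('pics/g.png',a); cv2.imwrite('pics/h.png',cv2.resize(s[110:300,150:350],None,fx=3,fy=3))
print(bot.read_state()['tool_pos'])
"
```

```text
[ 0.49097895 -0.08342714  0.17929411]
```

View pics/g.png

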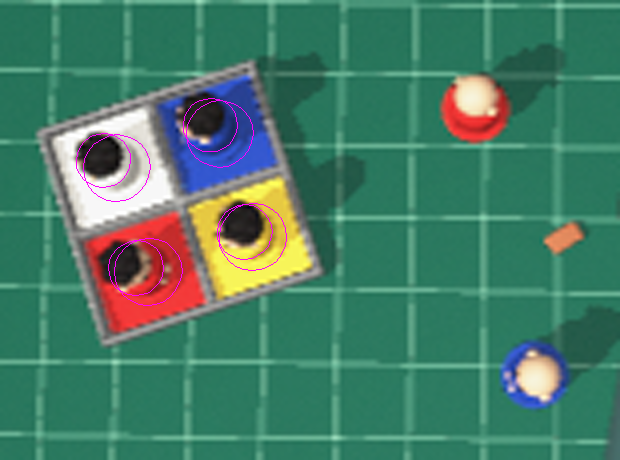

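View pics/h.png

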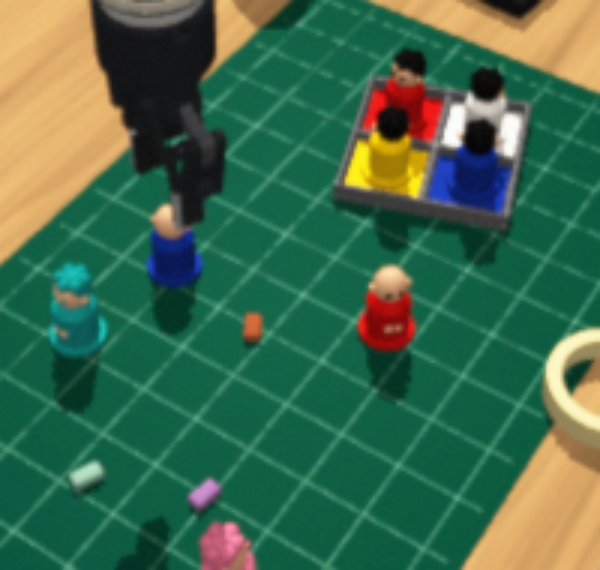

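```bash
python3 -c "
from workcell import bot
print(bot.finish_job())"
```

```text
the job is handed in; nothing more can be done
None
```

I packed all four black-haired figures (white, blue, red, yellow) into the compartments matching their shirts and handed the job in at about 31 s of robot time. No verdict was reported.

I set each one down slowly until it touched the pad (4–7 N at contact), opened the gripper, and moved it clear of everything.

**Last pictures:** the top and scene views show all four upright on their own pads, near the pad centres. I judged that by eye against circles drawn for figures at the pad centres. Both bald figures are upright and appear not to have moved.

**Checks that disagreed:**
- My first positions, taken from the hair, were about 4–5 mm off for red, yellow and white. I used the foot outlines instead.
- Each time the gripper closed on a figure, the tool rose about 3 mm with a 4–7 N upward force. I allowed for this when setting the figures down, but did not find the cause.

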